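# Let the bench press down and take out its die

### The job

The die is clamped in the raised bench press: crack the release valve open anticlockwise, only about a tenth of a turn (red tip to the green mark), so that the ram sinks slowly to the bottom, then close the valve again. Draw the die out by its handle onto the apron in front of the press, leave it standing there, take it again by its round body and stand it in the green tray. Keep the die upright and leave the other things alone.

Things in the scene. Friction and masses are not known exactly. Their poses are not given: they have to be found in the camera images.
- press: grey and blue hydraulic bench press, fixed. Origin on the bench under the ram axis; -x is its open front (to the robot's right), +x its pump end. In front of the ram a grey apron, 110 mm wide, top at z = 31 mm, reaches from x = -43 to -198 mm. Behind, a blue pump block (x 85 to 205, y -45 to 45 mm, top at 75 mm) with the release valve at x = 125 mm and a gauge at x = 184 mm, 132 mm high
- press_front (a point): point on the apron's top, on its centre line, 130 mm in front of the ram axis: a good place to leave the die standing
- ram (a joint): m the ram and its round platen (80 mm across) have sunk: 0 raised with the die clamped, 0.028 fully down; the platen's top is then 32 mm over the bench, 1 mm above the apron. The ram sinks by itself while the valve is open
- valve (a joint): rad the release valve is open: 0 closed (to 0.1 at the start), the bar's red tip at the white mark towards the press front; grows anticlockwise from above, to 1.57. The ram holds below about 0.35, sinks at about 12 mm/s at 0.65 (red tip at the green mark), 4 mm/s faster for each further 0.1; from 0.9 on too fast. It stays where it is left (0.3 N m of friction)
- valve_grip (a point): middle of the valve's upright-axis bar handle, on its axis, 103 mm over the bench: the bar is 46 mm long (x of this point, the red tip at -x), 12 mm thick (y) and 27 mm high; this point turns with the valve
- die: steel die, 0.4 kg, loose, standing on the platen. Origin at the centre of its underside, z up; round body 46 mm across and 70 mm high, foot flange 64 mm across and 10 mm high, a 28 mm bore in the top. A rod handle sticks out to its -x, which points to the press front, at 60 mm height
- die_handle (a point): middle of the die's black handle grip, 106 mm from the die's axis: 52 mm long (die x), 13 mm wide (y), 14 mm high; a 8 mm rod joins it to the body
- die_top (a point): centre of the die's top, 70 mm over its underside; the body can be gripped from above across its 46 mm, along the die's y
- green_tray: lime green open tray, fixed, 115 x 150 x 43 mm (x, y, z), inside 108 x 144 mm, floor 3 mm thick. Origin at the centre of its underside. The die's handle passes 13 mm over the rim when the die stands in it; other equipment begins at about world y = -0.37, so the handle must not reach beyond that
- tray_floor (a point): centre of the tray's inner floor
- tape_roll: bystander: roll of yellow tape lying flat, 76 mm across, 19 mm high; origin at the underside
- vial: bystander: clear vial with a blue cap, 27 mm across, 55 mm high; origin at the underside
- dropper_vial: bystander: clear vial with an orange cap, 25 mm across, 63 mm high; origin at the underside
- crosshead (a point): centre of the underside of the press's blue crosshead over the ram: 56 mm deep (x), 146 mm wide (y), 132 to 157 mm over the bench, nuts to 173 mm, on two columns 18 mm thick at y = +-56 mm. While the ram is up its punch reaches 7.5 mm into the bore in the die's top, so the die cannot come out
Not all that is in view belongs to the job. Leave any purple or yellow look-alike of the die alone.

How it is judged:
By the outcome, as a careful person would: the job done as asked, in the order asked, and still so for the second after the job is handed in, with the robot touching nothing.
It also fails if it takes over 61 s, if anything falls off the work surface, if the arm or the gripper's body presses on something with over 40 N, if the wrist force passes 120 N, or if a joint passes its speed limit or range.

### The arm

A 6-joint arm with a two-finger parallel gripper is mounted at the origin on a cart in front of the work surface, level with it; the furniture and walls round the work are solid. World frame = base frame: x ahead of the robot, y to its left, z up, the work surface at z = 0. Lengths are in mm, angles in rad, forces in N, time in s.
With the tool pointing down it reaches from about 425 to 925 mm from the base axis. Payload 12.5 kg.
Tool frame: the origin (TCP) lies on the centre line of the jaws, within the pads' length; the fingertips stand 8 mm ahead of it and the grasp point (between the pads) lies 11 mm behind it; z points along the fingers, y is the line along which they close (so a half turn about z gives the same grasp; the last joint's range is limited). The gripper opens to 85 mm and grips with 20 to 120 N. Pads are 22 mm wide; open, the fingers measure 114 mm over their backs; the gripper's body (76 mm by 85 mm) begins 54 mm behind the grasp point. The pads swing forward as they close: fully open they stand 13 mm farther back than shut.
Start: joints at [1.043, 0.491, 1.559, -0, 1.092, -0.106], TCP at [255.862, 570.244, 239.327] pointing down, gripper open.
Joint ranges: [-3.1, 3.1], [-0.84, 2.19], [0.05, 2.79], [-1.13, 4.28], [0.06, 2.93], [-2.69, 2.69]. Speed limits (rad/s): [2.22, 2.22, 2.79, 3.14, 3.14, 3.14].

### API

Orientations are given as a unit quaternion [w, x, y, z].
In Python, from bench import r gives the robot as it stands.
- The arm moves only by the tool arm_command, never from a script. Its argument "rows" is a list of rows, each a list of 4 numbers: the shift along the tool's x, y, z scaled (see below), then the turn about the tool's z scaled (see below). A call has 1 to 5 rows; each row is the pose to reach, as a shift and turn from the pose commanded when the call began, along the tool's axes at that moment; what a row does not reach only later rows make up. The controller multiplies each number of a shift by 400 mm and each number of a turn by pi/2 rad. A row lasts 1/12 s, in which the tool goes at most 41.7 mm and 7.16 degrees, less where a joint would pass 70% of its speed; a pose out of reach is approached as far as the arm can. A call with a number of a shift or a turn outside -1 to 1 is refused whole. A call with a gripper value outside its range is refused whole. "grip" is the closure, from 0 (fully open) to 1 (shut), set as the call begins (left out, the last holds). The fingers move at their own pace and stop on an object; "newtons" is the grip in N (left out, the last holds). Time passes only in rows, so rows that repeat a pose let the fingers close. It gives the time, the measured TCP pose, the force, the opening and the grip force at its end, in the units of the state.
- r.observe(): the state, without advancing time (a new reading comes with each control period).
- r.read_camera(name): name is "scene" or "side" or "wrist"; returns the picture (400x640x3 uint8, blue, green, red); there is no depth.
- r.camera_model(name): a dict with "fovy" (degrees; the focal length in pixels is half the picture's height over the tangent of half this angle, whatever the lens; pixels are square), "cx", "cy" (the principal point, pixels), "world_to_cam" (4x4, takes a point from world to camera coordinates); the wrist camera has in their place "mount" (4x4, takes a point from camera to tool coordinates, whose origin is the TCP and whose axes are the flange's). Camera axes: x right, y down, z forward; pixel columns grow to the right and rows downward; lengths in mm; the calibration is good to about 2 mm. A picture is of the moment at which its call begins: read the wrist's pose just before it. camera_model takes no time and is no camera call.
- r.hand_in(): hands the job in; it is judged then, once.
Trained networks look in the newest picture that a camera, given by its name, has taken for a name from the list of things; names that differ only in an ending like _2 or _b are one class to them, and where a whole thing is asked for, a point or a joint stands for the part that bears it (a point fixed in the world has none). Each returns a list of dicts, best first, with "score" (0 to 1); they miss things now and then, are a little off and sometimes report something else, mostly with a low value. They report only what shows in the picture. A call takes as long as a camera call. They do not tell look-alikes from the thing itself.
- r.silhouettes(label, camera): "region" (400x640 bool, what is visible of it) and "bbox" ([centre column, centre row, width, height] in pixels, round what is visible of it).
The state is a dict: "time_s": time; "joints": joint angles; "qd": joint speeds; "effort": joint torques, N m; "eef_pos": TCP position; "eef_rot": TCP orientation; "contact_force": force on the tool from outside, world axes, zero at the start; "wrist_torque": the same for the moment, N m; "grip_width": opening from 0.0 (shut) to 1.0 (fully open); "finger_force": force on a finger pad.
Only numpy, scipy, OpenCV 4.12 (cv2) and the standard library are available. Lean on these libraries where they do the work, as an engineer would, in place of code of your own. Each camera call takes 0.05 s, during which the arm holds its last target. There are 200 camera calls.

## Working session

There is one attempt and no reset: what is moved stays moved. The work goes in short steps, Python scripts to look and compute and a tool call to move; the robot and the scene stay as the last step left them, time stands still between calls to the robot, and variables do not carry over. Pictures are saved under pics/ and viewed, at most 12 in all, crops included, and the job is handed in when it is done.

Besides the shell and the picture viewer there is one more tool, called after ">>>" in YAML: its name, and indented under it one key for each argument. arm_command: Moves the arm, as the interface text tells. Its arguments: {"type":"object","properties":{"rows":{"type":"array"},"grip":{"type":"number"},"newtons":{"type":"number"}},"required":["rows"]}

```bash
ls; mkdir -p pics; cat > h.py <<'E'
import numpy as np, cv2
from bench import r
def cam(n):
    m=r.camera_model(n); f=200/np.tan(np.radians(m['fovy'])/2); return m,f
def ray(n,u,v):
    m,f=cam(n); T=np.linalg.inv(np.array(m['world_to_cam']))
    d=T[:3,:3]@np.array([(u-m['cx'])/f,(v-m['cy'])/f,1]); return T[:3,3],d
def atz(n,u,v,z):
    o,d=ray(n,u,v); return o+d*(z-o[2])/d[2]
def proj(n,p):
    m,f=cam(n); q=np.array(m['world_to_cam'])@np.r_[p,1]; return f*q[0]/q[2]+m['cx'],f*q[1]/q[2]+m['cy']
E
python3 - <<'E'
from h import *
o=r.observe(); print({k:np.round(v,3) for k,v in o.items()})
for n in ['scene','side']:
    im=r.read_camera(n); cv2.imwrite(f'pics/{n}0.png',im); m,f=cam(n); print(n,f,m['cx'],m['cy'],np.round(m['world_to_cam'],3).tolist(), [k for k in m])
    for l in ['press','die','green_tray','valve','die_handle','tape_roll','vial','dropper_vial']:
        print(l,[(round(s['score'],2),np.round(s['bbox']).tolist()) for s in r.silhouettes(l,n)[:3]])
E
```

```text
pics
{'time_s': np.float64(0.0), 'joints': array([ 1.043,  0.492,  1.559,  0.   ,  1.092, -0.106]), 'qd': array([-0.001,  0.   ,  0.001, -0.   ,  0.   ,  0.001]), 'effort': array([-1.0000e-03, -6.1844e+01, -2.6159e+01, -0.0000e+00,  4.0000e-03,
       -0.0000e+00]), 'eef_pos': array([255.727, 570.039, 238.715]), 'eef_rot': array([-0.   ,  0.209,  0.978, -0.001]), 'contact_force': array([-0.735, -1.321,  0.431]), 'wrist_torque': array([ 0.055, -0.027,  0.031]), 'finger_force': np.float64(0.0), 'grip_width': np.float64(1.004)}
scene 432.27145133785285 315.85417151234384 198.99778215581023 [[0.544, -0.839, 0.019, -90.585], [-0.538, -0.366, -0.759, 402.448], [0.644, 0.403, -0.65, 1378.146], [0.0, 0.0, 0.0, 1.0]] ['fovy', 'cx', 'cy', 'world_to_cam']
press [(0.7, [314.0, 196.0, 97.0, 62.0])]
die [(0.71, [315.0, 196.0, 101.0, 61.0]), (0.66, [338.0, 240.0, 41.0, 23.0]), (0.57, [213.0, 182.0, 12.0, 18.0])]
green_tray [(0.69, [403.0, 266.0, 54.0, 51.0])]
valve [(0.55, [287.0, 185.0, 5.0, 7.0])]
die_handle [(0.8, [337.0, 241.0, 39.0, 21.0]), (0.54, [213.0, 178.0, 17.0, 18.0]), (0.48, [334.0, 197.0, 35.0, 18.0])]
tape_roll [(0.46, [247.0, 192.0, 18.0, 15.0])]
vial [(0.66, [417.0, 235.0, 5.0, 12.0])]
dropper_vial [(0.49, [432.0, 241.0, 11.0, 15.0])]
side 384.73319630803894 316.0627049921832 198.6838714826229 [[-0.959, -0.284, -0.0, 530.327], [-0.192, 0.65, -0.735, 55.472], [0.209, -0.705, -0.678, 1454.299], [0.0, 0.0, 0.0, 1.0]] ['fovy', 'cx', 'cy', 'world_to_cam']
press [(0.7, [310.0, 229.0, 38.0, 90.0])]
die [(0.78, [316.0, 353.0, 65.0, 29.0]), (0.53, [311.0, 200.0, 18.0, 44.0])]
green_tray [(0.69, [359.0, 157.0, 37.0, 32.0])]
valve [(0.47, [307.0, 231.0, 10.0, 17.0])]
die_handle [(0.89, [319.0, 354.0, 59.0, 28.0]), (0.67, [308.0, 204.0, 18.0, 44.0]), (0.34, [356.0, 157.0, 35.0, 34.0])]
tape_roll [(0.86, [307.0, 301.0, 22.0, 22.0])]
vial []
dropper_vial [(0.65, [308.0, 228.0, 47.0, 88.0]), (0.37, [328.0, 144.0, 6.0, 9.0])]
```

```bash
python3 - <<'E'
import cv2
a=cv2.imread('pics/scene0.png')[140:300,200:460]; cv2.imwrite('pics/a.png',cv2.resize(a,None,fx=3,fy=3,interpolation=cv2.INTER_CUBIC))
a=cv2.imread('pics/side0.png')[125:375,260:400]; cv2.imwrite('pics/b.png',cv2.resize(a,None,fx=2.4,fy=2.4,interpolation=cv2.INTER_CUBIC))
E
```

```text
(no output)
```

View pics/a.png

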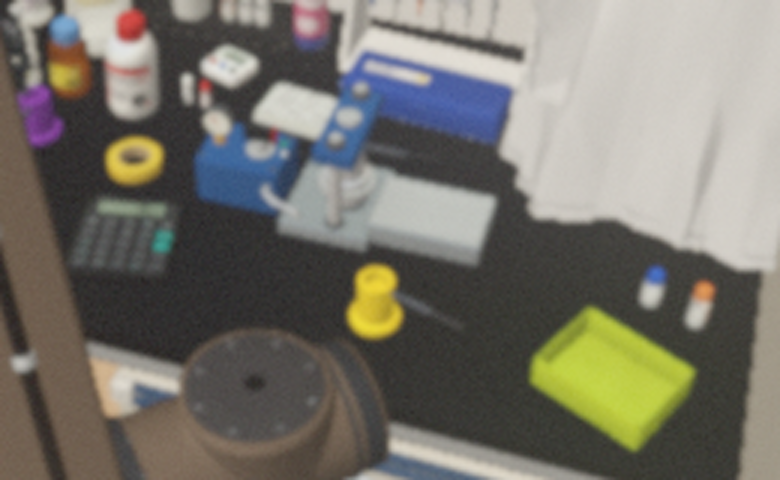

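View pics/b.png

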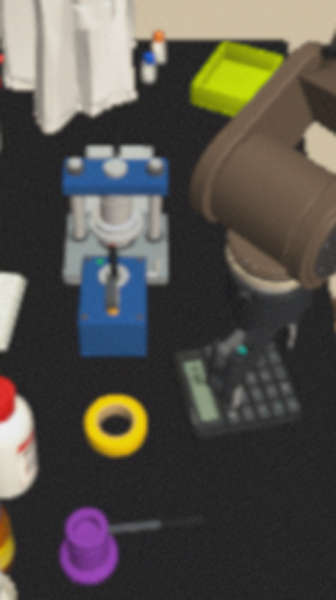

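```bash
python3 - <<'E'
from h import *
S=lambda x,y:(200+x/3,140+y/3); D=lambda x,y:(260+x/2.4,125+y/2.4)
for nm,c,uv,z in [('apron near','scene',S(481,245),31),('apron far','scene',S(497,196),31),('apron back near','scene',S(370,236),31),
 ('nut n','scene',S(337,137),173),('nut f','scene',S(362,88),173),('nutL','side',D(72,162),173),('nutR','side',D(157,162),173),
 ('block nr','scene',S(278,190),75),('blk','side',D(78,323),75),('blk2','side',D(147,322),75),('valve','scene',S(275,136),110),('valve s','side',D(112,270),103),
 ('tray top L','scene',S(531,368),43),('far','scene',S(592,307),43),('right','scene',S(694,377),43),('near','scene',S(634,428),43),
 ('vial','scene',S(652,304),0),('drop','scene',S(698,326),0),('yellow','scene',S(376,318),5),('tape','scene',S(134,165),10),('yhandle','scene',S(460,327),60)]:
    print(nm,np.round(atz(c,*uv,z)[:2]))
E
```

```text
apron near [523.  23.]
apron far [621.  51.]
apron back near [456. 153.]
nut n [457. 208.]
nut f [562. 238.]
nutL [570. 247.]
nutR [457. 214.]
block nr [422. 277.]
blk [500. 439.]
blk2 [414. 412.]
valve [477. 320.]
valve s [477. 363.]
tray top L [ 359. -132.]
far [ 490. -150.]
right [ 453. -298.]
near [ 344. -269.]
vial [ 580. -200.]
drop [ 576. -263.]
yellow [356.  80.]
tape [411. 521.]
yhandle [355. -37.]
```

The scene picture shows the raised press with its front to the robot's right, at about (512, 227) with yaw about 106°. The yellow and purple look-alikes stand apart from it. The tray is near (411, -212). I'll move above the valve and refine these positions with the wrist camera.

>>> arm_command:
  rows:
    - [-0.735, -0.282, 0, 0.556]
    - [-0.735, -0.282, 0, 0.556]
    - [-0.735, -0.282, 0, 0.556]
    - [-0.735, -0.282, 0, 0.556]
    - [-0.735, -0.282, 0, 0.556]
  grip: 0.0

```text
time_s: 1.32
eef_pos: [403.8, 421.1, 239.4]
eef_rot: [0.0, 0.502, 0.865, 0.0]
contact_force: [-0.1, 0.6, -0.7]
grip_width: 0.997
finger_force: 0.0
```

```bash
cat >> h.py <<'E'
from scipy.spatial.transform import Rotation as Ro
def rot(o): w,x,y,z=o['eef_rot']; return Ro.from_quat([x,y,z,w]).as_matrix()
def rem(x,y,z,ang):
    "scaled numbers to bring TCP to x,y,z with tool-x world angle ang (deg)"
    o=r.observe(); R=rot(o); d=R.T@(np.array([x,y,z])-o['eef_pos'])/400
    a=np.degrees(np.arctan2(R[1,0],R[0,0])); t=-((ang-a+180)%360-180)/90
    print('t',round(o['time_s'],2),'tcp',np.round(o['eef_pos'],1),'ang',round(a,1),'tilt',np.round(R[:2,2],3),'cmd',np.round(d,3),round(t,3),'F',np.round(o['contact_force'],1),'gw',round(o['grip_width'],3),'ff',round(o['finger_force'],1))
PO=np.array([512.,227.]); PA=np.radians(106)
def P(x,y,o=None):
    c,s=np.cos(PA),np.sin(PA); return PO+np.array([c*x-s*y,s*x+c*y])
def wcam():
    m=r.camera_model('wrist'); f=200/np.tan(np.radians(m['fovy'])/2)
    o=r.observe(); T=np.eye(4); T[:3,:3]=rot(o); T[:3,3]=o['eef_pos']
    return m,f,T@np.array(m['mount'])
def watz(W,u,v,z):
    m,f,T=W; d=T[:3,:3]@np.array([(u-m['cx'])/f,(v-m['cy'])/f,1]); o=T[:3,3]; return o+d*(z-o[2])/d[2]
def wproj(W,p):
    m,f,T=W; q=np.linalg.inv(T)@np.r_[p,1]; return f*q[0]/q[2]+m['cx'],f*q[1]/q[2]+m['cy']
E
python3 -c "
from h import *
rem(*P(125,0),239,106); print(np.round(r.camera_model('wrist')['mount'],3).tolist(), r.observe()['joints'])"
```

```text
t 1.32 tcp [403.8 421.1 239.4] ang 119.7 tilt [0. 0.] cmd [-0.252  0.069  0.001] 0.152 F [-0.1  0.6 -0.7] gw 0.997 ff 0.0
[[-0.0, -0.965, -0.263, 67.045], [1.0, -0.001, 0.0, 0.033], [-0.0, -0.263, 0.965, -134.642], [0.0, 0.0, 0.0, 1.0]] [6.93129522e-01 4.31391460e-01 1.66379535e+00 4.08283979e-05
 1.04609059e+00 1.74839826e-01]
```

>>> arm_command:
  rows:
    - [-0.252, 0.069, 0, 0.152]
    - [-0.252, 0.069, 0, 0.152]
    - [-0.252, 0.069, 0, 0.152]
    - [-0.252, 0.069, 0, 0.152]
    - [-0.252, 0.069, 0, 0.152]

```text
time_s: 1.73
eef_pos: [477.8, 348.1, 239.2]
eef_rot: [-0.0, 0.6, 0.8, 0.0]
contact_force: [-0.4, 0.4, -0.2]
grip_width: 1.001
finger_force: 0.0
```

```bash
python3 - <<'E'
from h import *
rem(*P(125,0),239,106)
W=wcam(); im=r.read_camera('wrist')
for l in ['valve','press','die']:
    print(l,[(round(s['score'],2),np.round(s['bbox']).tolist()) for s in r.silhouettes(l,'wrist')[:3]])
cv2.imwrite('pics/w1raw.png',im)
for x,y,z in [(125,0,116),(102,0,116),(85,45,75),(85,-45,75),(205,45,75),(205,-45,75),(0,56,173),(0,-56,173),(28,73,157),(28,-73,157)]:
    u,v=wproj(W,[*P(x,y),z]); print((x,y,z),round(u),round(v)); cv2.circle(im,(int(u),int(v)),3,(255,0,255),1)
cv2.imwrite('pics/w1.png',im)
E
```

```text
t 1.73 tcp [477.8 348.1 239.2] ang 106.2 tilt [-0.  0.] cmd [-0.002 -0.001  0.001] 0.002 F [-0.4  0.4 -0.2] gw 1.001 ff 0.0
valve [(0.87, [325.0, 196.0, 26.0, 58.0])]
press [(0.78, [327.0, 228.0, 176.0, 247.0]), (0.55, [319.0, 20.0, 72.0, 35.0])]
die [(0.65, [327.0, 227.0, 176.0, 246.0]), (0.6, [324.0, 290.0, 59.0, 49.0])]
(125, 0, 116) 323 199
(102, 0, 116) 323 224
(85, 45, 75) 279 226
(85, -45, 75) 366 226
(205, 45, 75) 275 104
(205, -45, 75) 371 105
(0, 56, 173) 252 368
(0, -56, 173) 392 368
(28, 73, 157) 234 325
(28, -73, 157) 411 325
```

View pics/w1.png

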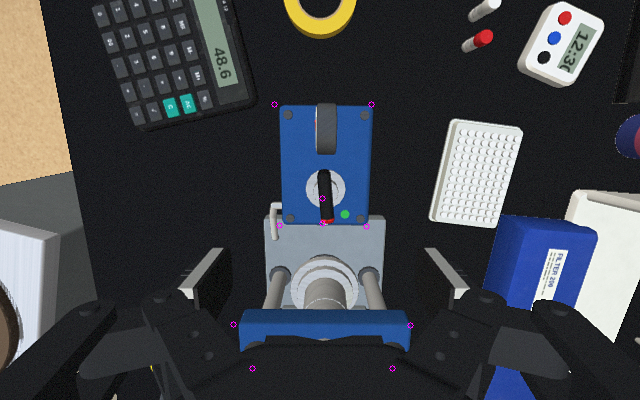

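Wrist view: the block spans columns 280–372 and rows 105–225, and the bar runs from (323,170) to its red tip at (328,224). The green mark is at (345,214). The bar is about 5° open, and the press sits about 2 mm further right than predicted. I'll descend onto the bar.

```bash
sed -i 's/^PO=.*/PO=np.array([512.4,230.1]); PA=np.radians(105.4)/' h.py; python3 -c "
from h import *
rem(*P(125,0),93,111)"
```

```text
t 1.93 tcp [476.3 349.9 239.4] ang 106.4 tilt [-0.  0.] cmd [-0.     0.007  0.366] -0.051 F [-0.3 -0.8  0.4] gw 0.997 ff 0.0
```

>>> arm_command:
  rows:
    - [0.002, 0.006, 0.09, -0.05]
    - [0.002, 0.006, 0.18, -0.05]
    - [0.002, 0.006, 0.27, -0.05]
    - [0.002, 0.006, 0.34, -0.05]
    - [0.002, 0.006, 0.365, -0.05]
  grip: 0.4
  newtons: 40

```text
time_s: 2.35
eef_pos: [477.1, 350.6, 89.6]
eef_rot: [-0.001, 0.567, 0.824, -0.002]
contact_force: [0.9, -0.1, -0.6]
grip_width: 0.602
finger_force: 0.0
```

>>> arm_command:
  rows:
    - [0, 0, 0, 0]
    - [0, 0, 0, 0]
    - [0, 0, 0, 0]
  grip: 1.0

```text
time_s: 2.6
eef_pos: [478.6, 350.9, 94.9]
eef_rot: [-0.0, 0.567, 0.823, -0.0]
contact_force: [-3.3, -0.0, -5.3]
grip_width: 0.241
finger_force: 39.3
```

>>> arm_command:
  rows:
    - [0, 0, 0, 0]
    - [0, 0, 0, 0]
    - [0, 0, 0, 0]

```text
time_s: 2.85
eef_pos: [478.7, 350.9, 94.9]
eef_rot: [-0.0, 0.567, 0.823, 0.0]
contact_force: [-5.4, 0.1, -1.9]
grip_width: 0.239
finger_force: 39.5
```

```bash
python3 -c "
from h import *
rem(*P(125,0),93,142.6);rem(*P(125,0),93,142.6);print(r.observe()['wrist_torque'])"
```

```text
t 2.85 tcp [478.7 350.9  94.9] ang 110.9 tilt [0.    0.001] cmd [-0.001  0.001  0.005] -0.353 F [-5.4  0.1 -1.9] gw 0.239 ff 39.5
t 2.85 tcp [478.7 350.9  94.9] ang 110.9 tilt [0.    0.001] cmd [-0.001  0.001  0.005] -0.353 F [-5.4  0.1 -1.9] gw 0.239 ff 39.5
[0.13726585 1.04640121 0.03658062]
```

```bash
python3 - <<'E'
from h import *
im=r.read_camera('wrist')[100:400,170:490]; cv2.imwrite('pics/w2.png',cv2.resize(im,None,fx=2,fy=2))
E
```

```text
(no output)
```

View pics/w2.png

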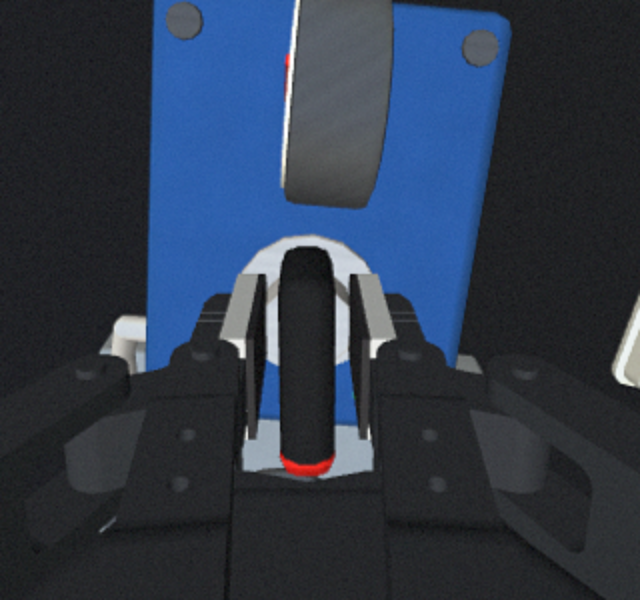

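The pads hold something about 20 mm wide below the bar, probably the hub. I'll open, rise 8 mm and close on the bar.

>>> arm_command:
  rows:
    - [0, 0, 0, 0]
    - [0, 0, -0.01, 0]
    - [0, 0, -0.02, 0]
  grip: 0.6

```text
time_s: 3.15
eef_pos: [479.8, 350.9, 102.8]
eef_rot: [0.001, 0.567, 0.823, 0.001]
contact_force: [-0.0, -0.0, -0.1]
grip_width: 0.398
finger_force: 0.0
```

>>> arm_command:
  rows:
    - [0, 0, 0, 0]
    - [0, 0, 0, 0]
    - [0, 0, 0, 0]
    - [0, 0, 0, 0]
  grip: 1.0

```text
time_s: 3.48
eef_pos: [478.9, 350.4, 102.4]
eef_rot: [-0.0, 0.567, 0.823, -0.0]
contact_force: [-6.3, -2.9, 12.0]
grip_width: 0.134
finger_force: 39.8
```

```bash
python3 -c "
from h import *
rem(*P(125,0),93,142.6);print(r.observe()['wrist_torque'])"
```

```text
t 3.48 tcp [478.9 350.4 102.4] ang 110.9 tilt [-0. -0.] cmd [0.    0.001 0.024] -0.353 F [-6.3 -2.9 12. ] gw 0.134 ff 39.8
[-0.41390634  0.9317127   0.08665273]
```

>>> arm_command:
  rows:
    - [0, 0, 0, -0.07]
    - [0, 0, 0, -0.14]
    - [0, 0, 0, -0.21]
    - [0, 0, 0, -0.28]
    - [0, 0, 0, -0.35]

```text
time_s: 3.9
eef_pos: [477.5, 349.5, 102.4]
eef_rot: [-0.001, 0.32, 0.947, -0.001]
contact_force: [-12.7, -10.0, 19.6]
grip_width: 0.13
finger_force: 40.9
```

>>> arm_command:
  rows:
    - [0, 0, 0, 0]
    - [0, 0, 0, 0]
    - [0, 0, 0, 0]

```text
time_s: 4.15
eef_pos: [477.5, 349.5, 102.4]
eef_rot: [-0.001, 0.322, 0.947, -0.002]
contact_force: [-12.5, -9.4, 19.4]
grip_width: 0.13
finger_force: 40.7
```

```bash
python3 - <<'E'
from h import *
rem(*P(125,0),93,142.6)
im=r.read_camera('wrist'); s=r.read_camera('side')
a=cv2.resize(im[100:400,170:490],None,fx=1.25,fy=1.25); b=cv2.resize(s[175:250,270:345],(375,375),interpolation=cv2.INTER_CUBIC); cv2.imwrite('pics/w3.png',np.hstack([a,b]))
E
```

```text
t 4.15 tcp [477.5 349.5 102.4] ang 142.4 tilt [-0.003 -0.002] cmd [-0.002  0.005  0.023] -0.002 F [-12.5  -9.4  19.4] gw 0.13 ff 40.7
```

View pics/w3.png

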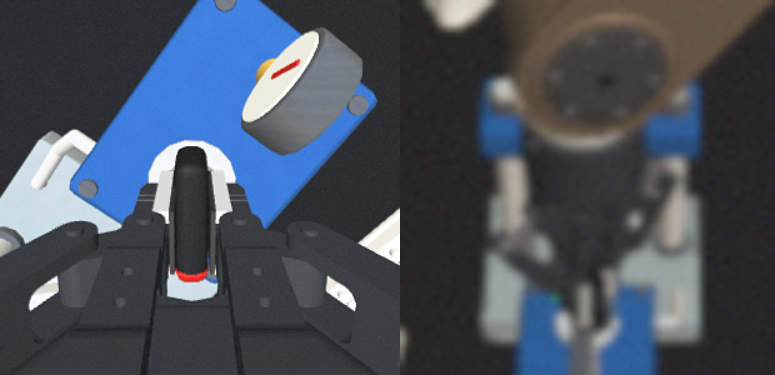

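The bar turned with the gripper, with its red tip at about (191,275) between the fingers. I'll hold while the ram sinks.

>>> arm_command:
  rows:
    - [0, 0, 0, 0]
    - [0, 0, 0, 0]
    - [0, 0, 0, 0]
    - [0, 0, 0, 0]
    - [0, 0, 0, 0]

```text
time_s: 4.67
eef_pos: [477.5, 349.5, 102.4]
eef_rot: [-0.001, 0.322, 0.947, -0.002]
contact_force: [-12.0, -8.3, 17.9]
grip_width: 0.128
finger_force: 40.7
```

>>> arm_command:
  rows:
    - [0, 0, 0, 0]
    - [0, 0, 0, 0]
    - [0, 0, 0, 0]
    - [0, 0, 0, 0]
    - [0, 0, 0, 0]

```text
time_s: 5.08
eef_pos: [477.5, 349.5, 102.4]
eef_rot: [-0.001, 0.322, 0.947, -0.002]
contact_force: [-12.0, -8.1, 19.0]
grip_width: 0.129
finger_force: 40.7
```

>>> arm_command:
  rows:
    - [0, 0, 0, 0]
    - [0, 0, 0, 0]
    - [0, 0, 0, 0]
    - [0, 0, 0, 0]
    - [0, 0, 0, 0]

```text
time_s: 5.5
eef_pos: [477.5, 349.5, 102.4]
eef_rot: [-0.001, 0.322, 0.947, -0.002]
contact_force: [-12.7, -8.9, 18.2]
grip_width: 0.132
finger_force: 40.7
```

>>> arm_command:
  rows:
    - [0, 0, 0, 0]
    - [0, 0, 0, 0]
    - [0, 0, 0, 0]
    - [0, 0, 0, 0]
    - [0, 0, 0, 0]

```text
time_s: 5.92
eef_pos: [477.5, 349.5, 102.4]
eef_rot: [-0.001, 0.322, 0.947, -0.002]
contact_force: [-12.2, -8.9, 19.0]
grip_width: 0.133
finger_force: 40.7
```

>>> arm_command:
  rows:
    - [0, 0, 0, 0]
    - [0, 0, 0, 0]
    - [0, 0, 0, 0]
    - [0, 0, 0, 0]
    - [0, 0, 0, 0]

```text
time_s: 6.33
eef_pos: [477.5, 349.5, 102.4]
eef_rot: [-0.001, 0.322, 0.947, -0.002]
contact_force: [-12.9, -8.3, 18.1]
grip_width: 0.135
finger_force: 40.7
```

>>> arm_command:
  rows:
    - [0, 0, 0, 0]
    - [0, 0, 0, 0]
    - [0, 0, 0, 0]
    - [0, 0, 0, 0]
    - [0, 0, 0, 0]

```text
time_s: 6.75
eef_pos: [477.5, 349.5, 102.4]
eef_rot: [-0.001, 0.322, 0.947, -0.002]
contact_force: [-12.9, -8.5, 17.0]
grip_width: 0.135
finger_force: 40.7
```

>>> arm_command:
  rows:
    - [0, 0, 0, 0]
    - [0, 0, 0, 0]
    - [0, 0, 0, 0]
    - [0, 0, 0, 0]
    - [0, 0, 0, 0]

```text
time_s: 7.17
eef_pos: [477.5, 349.5, 102.4]
eef_rot: [-0.001, 0.322, 0.947, -0.002]
contact_force: [-12.4, -8.5, 18.3]
grip_width: 0.134
finger_force: 40.7
```

```bash
python3 - <<'E'
from h import *
rem(*P(125,0),93,106)
a=r.read_camera('scene')[160:235,260:370]; b=r.read_camera('side')[175:250,270:345]; 
cv2.imwrite('pics/w4.png',np.hstack([cv2.resize(a,None,fx=4,fy=4,interpolation=cv2.INTER_CUBIC),cv2.resize(b,None,fx=4,fy=4,interpolation=cv2.INTER_CUBIC)]))
E
```

```text
t 7.17 tcp [477.5 349.5 102.4] ang 142.4 tilt [-0.003 -0.002] cmd [-0.002  0.005  0.023] 0.404 F [-12.4  -8.5  18.3] gw 0.134 ff 40.7
```

View pics/w4.png

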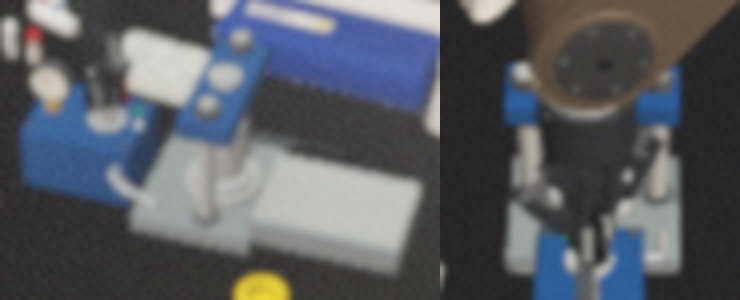

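The ram looks down: the die's handle is now near pixel (329,197), against (333,191) before. I'll close the valve.

>>> arm_command:
  rows:
    - [0, 0, 0, 0.075]
    - [0, 0, 0, 0.15]
    - [0, 0, 0, 0.225]
    - [0, 0, 0, 0.3]
    - [0, 0, 0, 0.36]

```text
time_s: 7.68
eef_pos: [478.9, 350.4, 102.4]
eef_rot: [0.0, 0.576, 0.817, -0.0]
contact_force: [-4.7, -1.5, 11.4]
grip_width: 0.134
finger_force: 40.2
```

>>> arm_command:
  rows:
    - [0, 0, 0, 0.02]
    - [0, 0, 0, 0.04]
    - [0, 0, 0, 0.044]
    - [0, 0, 0, 0.044]

```text
time_s: 8.02
eef_pos: [479.1, 350.5, 102.4]
eef_rot: [0.0, 0.602, 0.799, 0.0]
contact_force: [-5.5, -1.9, 11.4]
grip_width: 0.131
finger_force: 39.9
```

```bash
python3 - <<'E'
from h import *
rem(*P(125,0),93,106); print(r.observe()['wrist_torque'])
for z in (92,120): print([np.round(proj('scene',[*P(-x,0),z])) for x in (80,106,132)])
for s in r.silhouettes('die_handle','scene')[:4]: print(s['score'],s['bbox'])
E
```

```text
t 8.02 tcp [479.1 350.5 102.4] ang 106.0 tilt [0.001 0.   ] cmd [0.    0.    0.024] 0.0 F [-5.5 -1.9 11.4] gw 0.131 ff 39.9
[-0.34431531  0.69206396  0.37562703]
[array([334., 196.]), array([341., 198.]), array([347., 199.])]
[array([335., 191.]), array([341., 192.]), array([347., 194.])]
0.92 [338.1, 240.4, 39.2, 19.6]
0.48 [329.1, 202.1, 32.2, 16.9]
```

>>> arm_command:
  rows:
    - [0, 0, 0, 0]
    - [0, 0, 0, 0]
    - [0, 0, -0.1, 0]
    - [0, 0, -0.2, 0]
    - [0, 0, -0.3, 0]
  grip: 0.5

```text
time_s: 8.48
eef_pos: [479.0, 350.3, 222.3]
eef_rot: [-0.0, 0.602, 0.798, -0.001]
contact_force: [0.9, 0.7, 0.4]
grip_width: 0.501
finger_force: 0.0
```

>>> arm_command:
  rows:
    - [0, 0, -0.07, 0]
    - [-0.1, 0, -0.08, 0]
    - [-0.2, 0, -0.08, 0]
    - [-0.3, 0, -0.08, 0]
    - [-0.4, 0, -0.08, 0]

```text
time_s: 8.9
eef_pos: [523.4, 195.2, 253.5]
eef_rot: [0.0, 0.602, 0.799, 0.0]
contact_force: [1.6, 0.5, -0.4]
grip_width: 0.504
finger_force: 0.0
```

>>> arm_command:
  rows:
    - [-0.1, 0, 0, 0]
    - [-0.178, 0, 0, 0.005]
    - [-0.178, 0, 0, 0.005]
    - [-0.178, 0, 0, 0.005]

```text
time_s: 9.23
eef_pos: [543.3, 126.8, 253.2]
eef_rot: [-0.0, 0.606, 0.795, 0.0]
contact_force: [0.3, 0.4, -0.5]
grip_width: 0.502
finger_force: 0.0
```

```bash
python3 - <<'E'
from h import *
rem(*P(-106,0),250,105.4)
W=wcam(); im=r.read_camera('wrist')
for l in ['die_handle','die','press']:
    print(l,[(round(s['score'],2),np.round(s['bbox']).tolist()) for s in r.silhouettes(l,'wrist')[:3]])
for x,y,z in [(-106,0,99),(-80,0,99),(-132,0,99),(-198,55,31),(-198,-55,31),(-43,55,31),(-43,-55,31),(-28,73,157),(-28,-73,157)]:
    u,v=wproj(W,[*P(x,y),z]); print((x,y,z),round(u),round(v)); cv2.circle(im,(int(u),int(v)),3,(255,0,255),1)
cv2.imwrite('pics/w5.png',im)
E
```

```text
t 9.23 tcp [543.3 126.8 253.2] ang 105.4 tilt [-0.  0.] cmd [ 0.004 -0.006  0.008] -0.001 F [ 0.3  0.4 -0.5] gw 0.502 ff 0.0
die_handle [(0.92, [160.0, 211.0, 77.0, 140.0]), (0.71, [325.0, 160.0, 28.0, 114.0])]
die [(0.93, [164.0, 211.0, 75.0, 141.0]), (0.72, [323.0, 161.0, 26.0, 111.0])]
press [(0.7, [324.0, 127.0, 213.0, 250.0]), (0.6, [326.0, 160.0, 30.0, 116.0])]
(-106, 0, 99) 321 188
(-80, 0, 99) 321 161
(-132, 0, 99) 321 214
(-198, 55, 31) 278 247
(-198, -55, 31) 365 247
(-43, 55, 31) 272 120
(-43, -55, 31) 370 120
(-28, 73, 157) 218 100
(-28, -73, 157) 422 99
```

View pics/w5.png

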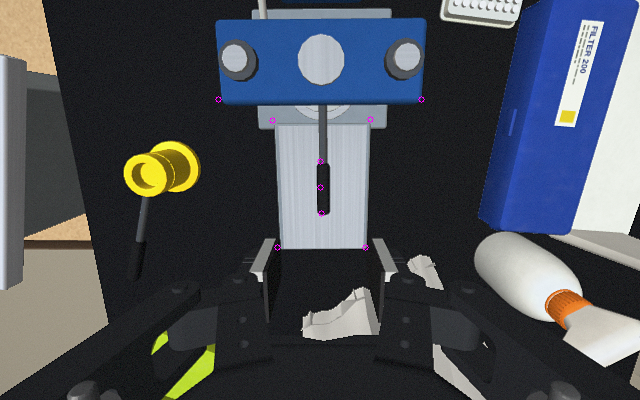

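The handle grip lies at columns 317–330, rows 163–214, at the lowered height. The ram is down and the handle is about 2 mm right of the prediction. I'll descend and grip it.

>>> arm_command:
  rows:
    - [0.004, 0, 0.1, 0]
    - [0.004, 0, 0.2, 0]
    - [0.004, 0, 0.3, 0]
    - [0.004, 0, 0.38, 0]
    - [0.004, 0, 0.428, 0]

```text
time_s: 9.85
eef_pos: [540.9, 130.9, 78.9]
eef_rot: [-0.001, 0.604, 0.797, -0.001]
contact_force: [-1.6, -0.5, -0.5]
grip_width: 0.5
finger_force: 0.0
```

>>> arm_command:
  rows:
    - [0, 0, 0, 0]
    - [0, 0, 0, 0]
    - [0, 0, 0, 0]
    - [0, 0, 0, 0]
    - [0, 0, 0, 0]
  grip: 1.0
  newtons: 50

```text
time_s: 10.27
eef_pos: [542.8, 130.1, 83.4]
eef_rot: [0.001, 0.605, 0.796, 0.001]
contact_force: [0.3, 0.2, -1.8]
grip_width: 0.143
finger_force: 50.0
```

```bash
python3 -c "
from h import *
rem(*P(-236,0),82,105.4);print(r.observe()['wrist_torque'])"
```

```text
t 10.27 tcp [542.8 130.1  83.4] ang 105.6 tilt [0.002 0.   ] cmd [-0.329 -0.008  0.004] 0.002 F [ 0.3  0.2 -1.8] gw 0.143 ff 50.0
[0.00792956 0.01650203 0.00286891]
```

>>> arm_command:
  rows:
    - [-0.015, 0, 0, 0]
    - [-0.035, 0, 0, 0]
    - [-0.06, 0, 0, 0]
    - [-0.085, 0, 0, 0]
    - [-0.11, 0, 0, 0]

```text
time_s: 10.68
eef_pos: [554.6, 86.1, 82.3]
eef_rot: [0.0, 0.605, 0.796, 0.0]
contact_force: [-0.5, 3.6, -0.5]
grip_width: 0.14
finger_force: 50.4
```

>>> arm_command:
  rows:
    - [-0.025, 0, 0, 0]
    - [-0.05, 0, 0, 0]
    - [-0.075, 0, 0.001, 0]
    - [-0.1, 0, 0.002, 0]
    - [-0.125, 0, 0.002, 0]

```text
time_s: 11.1
eef_pos: [567.8, 38.3, 81.3]
eef_rot: [-0.0, 0.605, 0.796, 0.0]
contact_force: [-0.9, 3.1, 3.4]
grip_width: 0.141
finger_force: 50.7
```

>>> arm_command:
  rows:
    - [-0.025, 0, 0, 0]
    - [-0.05, 0, 0, 0]
    - [-0.07, 0, 0, 0]
    - [-0.085, 0, 0, 0]
    - [-0.09, 0, 0, 0]

```text
time_s: 11.52
eef_pos: [577.5, 3.6, 81.3]
eef_rot: [0.0, 0.605, 0.796, 0.0]
contact_force: [-1.1, 4.1, 1.7]
grip_width: 0.144
finger_force: 50.7
```

```bash
python3 -c "
from h import *
rem(*P(-236,0),82,105.4);print(r.observe()['wrist_torque'])
for n in ['scene']:
  r.read_camera(n)
  for s in r.silhouettes('die',n)[:4]: print(n,round(s['score'],2),s['bbox'])
print(proj('scene',[*P(-130,0),66]))"
```

```text
t 11.52 tcp [577.5   3.6  81.3] ang 105.5 tilt [0. 0.] cmd [-0.001 -0.007 -0.002] 0.001 F [-1.1  4.1  1.7] gw 0.144 ff 50.7
[ 0.76929535  0.15965041 -0.02353857]
scene 0.79 [337.1, 241.1, 39.2, 23.5]
scene 0.78 [208.4, 182.5, 21.2, 20.6]
scene 0.67 [348.6, 202.1, 15.9, 21.2]
(np.float64(345.9395328051423), np.float64(203.94120297320043))
```

>>> arm_command:
  rows:
    - [0, 0, 0, 0]
    - [0, 0, 0, 0]
    - [0, 0, 0, 0]
    - [0, 0, -0.06, 0]
    - [0, 0, -0.14, 0]
  grip: 0.6

```text
time_s: 12.03
eef_pos: [576.0, 4.8, 135.7]
eef_rot: [-0.002, 0.605, 0.796, -0.001]
contact_force: [0.2, -0.9, 1.6]
grip_width: 0.401
finger_force: 0.0
```

>>> arm_command:
  rows:
    - [0, 0, -0.1, 0]
    - [0, 0, -0.2, 0]
    - [0.08, 0, -0.25, 0]
    - [0.17, 0, -0.25, 0]
    - [0.265, 0, -0.25, 0]
  grip: 0.1

```text
time_s: 12.45
eef_pos: [548.8, 107.4, 238.9]
eef_rot: [0.001, 0.606, 0.796, 0.001]
contact_force: [0.4, -0.4, -0.1]
grip_width: 0.899
finger_force: 0.0
```

>>> arm_command:
  rows:
    - [0, 0, 0, 0]
    - [0, 0, 0, 0]

```text
time_s: 12.62
eef_pos: [548.3, 108.3, 237.5]
eef_rot: [0.0, 0.604, 0.797, 0.0]
contact_force: [0.3, -0.4, -0.5]
grip_width: 0.9
finger_force: 0.0
```

```bash
python3 - <<'E'
from h import *
rem(*P(-130,0),80,105.4)
W=wcam(); im=r.read_camera('wrist')
for l in ['die']:
    print(l,[(round(s['score'],2),np.round(s['bbox']).tolist()) for s in r.silhouettes(l,'wrist')[:3]])
g=np.linspace(0,2*np.pi,24)
for x,y,z in [(-130+R*np.cos(a),R*np.sin(a),z) for a in g for R,z in((23,101),(14,101))]+[(-210,0,98),(-262,0,98)]:
    u,v=wproj(W,[*P(x,y),z]); cv2.circle(im,(int(u),int(v)),1,(255,0,255),-1)
cv2.imwrite('pics/w6.png',im)
E
```

```text
t 12.62 tcp [548.3 108.3 237.5] ang 105.7 tilt [ 0. -0.] cmd [-0.008 -0.006  0.394] 0.004 F [ 0.3 -0.4 -0.5] gw 0.9 ff 0.0
die [(0.95, [154.0, 198.0, 80.0, 148.0]), (0.69, [323.0, 239.0, 56.0, 162.0])]
```

View pics/w6.png

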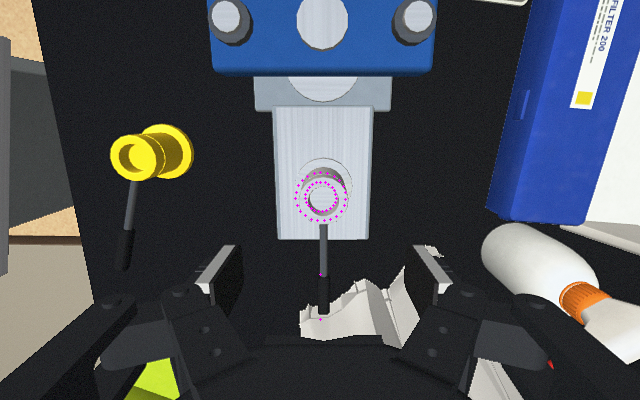

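The die stands upright on the apron, top centre about (323,197), handle end near (323,313). It is aligned with the prediction to about 2 px. I'll grip it by the body.

>>> arm_command:
  rows:
    - [-0.008, 0, 0.1, 0]
    - [-0.008, 0, 0.2, 0]
    - [-0.008, 0, 0.3, 0]
    - [-0.008, 0, 0.37, 0]
    - [-0.008, 0, 0.414, 0]

```text
time_s: 13.13
eef_pos: [548.8, 102.1, 68.3]
eef_rot: [-0.001, 0.606, 0.796, -0.001]
contact_force: [-0.2, -0.1, 0.3]
grip_width: 0.904
finger_force: 0.0
```

>>> arm_command:
  rows:
    - [0, 0, 0, 0]
    - [0, 0, 0, 0]
    - [0, 0, 0, 0]
    - [0, 0, 0, 0]
    - [0, 0, 0, 0]
  grip: 1.0
  newtons: 60

```text
time_s: 13.55
eef_pos: [550.1, 103.5, 72.8]
eef_rot: [0.001, 0.605, 0.796, 0.001]
contact_force: [0.4, 0.0, -3.8]
grip_width: 0.531
finger_force: 61.6
```

```bash
python3 - <<'E'
from h import *
rem(*P(-130,0),72,105.4)
im=r.read_camera('scene')
s=r.silhouettes('green_tray','scene')[0]; print(s['score'],s['bbox'])
q=cv2.convexHull(np.argwhere(s['region'])[:,::-1].astype(np.int32)); 
print(cv2.approxPolyDP(q,3,True)[:,0].tolist())
c=lambda th,x,y,ox,oy:np.array([ox+np.cos(th)*x-np.sin(th)*y,oy+np.sin(th)*x+np.cos(th)*y])
from scipy.optimize import minimize
reg={}
for n in ['scene','side']:
    r.read_camera(n); L=r.silhouettes('green_tray',n)
    if L: reg[n]=L[0]['region']; print(n,L[0]['bbox'])
def cost(p):
    e=0
    for n,g in reg.items():
        pts=np.array([proj(n,[*c(p[2],sx*57.5,sy*75,p[0],p[1]),z]) for sx in(-1,1) for sy in (-1,1) for z in(0,43)])
        m=np.zeros((400,640),np.uint8); h=cv2.convexHull((pts*16).round().astype(np.int32)); cv2.fillConvexPoly(m,h,1,cv2.LINE_8,4)
        e+=1-(m.astype(bool)&g).sum()/(m.astype(bool)|g).sum()
    return e
for a in (-.3,0,.3):
    s=minimize(cost,[411,-212,a],method='Nelder-Mead',options=dict(initial_simplex=[[411,-212,a],[425,-212,a],[411,-198,a],[411,-212,a+.2]])); print(s.x,s.fun)
E
```

```text
t 13.55 tcp [550.1 103.5  72.8] ang 105.5 tilt [0.002 0.   ] cmd [ 0.005 -0.007  0.002] 0.001 F [ 0.4  0.  -3.8] gw 0.531 ff 61.6
0.62 [404.4, 265.9, 49.4, 49.2]
[[430, 267], [410, 288], [376, 263], [380, 255], [399, 243], [427, 259]]
[ 4.11e+02 -2.12e+02 -3.00e-01] 0.0
[ 411. -212.    0.] 0.0
[ 4.11e+02 -2.12e+02  3.00e-01] 0.0
```

>>> arm_command:
  rows:
    - [0, 0, -0.03, 0]
    - [0, 0, -0.08, 0]
    - [0, 0, -0.14, 0]
    - [0, 0, -0.19, 0]
    - [0, 0, -0.2, 0]

```text
time_s: 14.27
eef_pos: [550.7, 103.8, 154.5]
eef_rot: [0.002, 0.605, 0.796, 0.001]
contact_force: [0.9, 0.0, -3.6]
grip_width: 0.526
finger_force: 62.6
```

>>> arm_command:
  rows:
    - [-0.025, -0.022, 0, 0]
    - [-0.07, -0.063, 0, 0]
    - [-0.13, -0.116, 0, 0]
    - [-0.19, -0.17, 0, 0]
    - [-0.25, -0.224, 0, 0]

```text
time_s: 14.68
eef_pos: [488.4, -17.9, 150.4]
eef_rot: [-0.001, 0.605, 0.796, -0.0]
contact_force: [0.8, -0.2, -3.9]
grip_width: 0.527
finger_force: 62.5
```

>>> arm_command:
  rows:
    - [-0.06, -0.054, 0, 0]
    - [-0.11, -0.1, 0, 0]
    - [-0.14, -0.125, 0, 0]
    - [-0.15, -0.134, 0, 0]
    - [-0.15, -0.134, 0, 0]

```text
time_s: 15.1
eef_pos: [453.6, -89.9, 150.8]
eef_rot: [-0.001, 0.606, 0.796, -0.0]
contact_force: [0.0, -0.1, -3.5]
grip_width: 0.523
finger_force: 62.6
```

```bash
python3 - <<'E'
from h import *
rem(411,-212,150,105.4)
W=wcam(); im=r.read_camera('wrist'); L=r.silhouettes('green_tray','wrist')
for s in L[:2]: print(s['score'],s['bbox'])
for sx in(-1,1):
  for sy in (-1,1):
    t=-.2; x,y=sx*57.5,sy*75
    u,v=wproj(W,[411+np.cos(t)*x-np.sin(t)*y,-212+np.sin(t)*x+np.cos(t)*y,43]); print(round(u),round(v)); cv2.circle(im,(int(u),int(v)),4,(255,0,255),1)
cv2.imwrite('pics/w7.png',im); np.save('W.npy',W[2])
E
```

```text
t 15.1 tcp [453.6 -89.9 150.8] ang 105.4 tilt [-0.001  0.001] cmd [-0.266 -0.184  0.002] 0.0 F [ 0.  -0.1 -3.5] gw 0.523 ff 62.6
0.82 [238.8, 287.8, 96.3, 158.2]
156 352
215 218
267 396
337 275
```

View pics/w7.png

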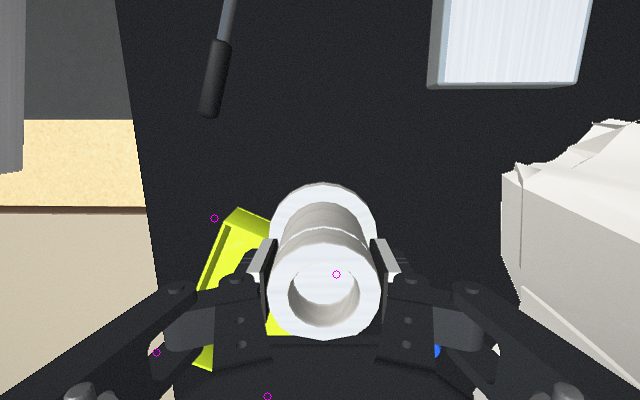

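The wrist view shows the tray's near-left rim corner at about (237,207), with the rest hidden by the die. I'll fit the tray pose from the two fixed cameras.

```bash
python3 - <<'E'
from h import *
from scipy.optimize import minimize
W=wcam()
print('corner',watz(W,237,207,43),watz(W,200,290,43),watz(W,268,221,43))
reg={}
for n in ['scene','side']:
    for k in range(3):
        r.read_camera(n); L=r.silhouettes('green_tray',n)
        for l in L[:1]: print(n,l['score'],l['bbox'])
        if L: reg[n]=L[0]['region']; break
def c(t,x,y,ox,oy): return ox+np.cos(t)*x-np.sin(t)*y,oy+np.sin(t)*x+np.cos(t)*y
def mk(p,n):
    pts=np.array([proj(n,[*c(p[2],sx*57.5,sy*75,p[0],p[1]),z]) for sx in(-1,1) for sy in (-1,1) for z in(0,43)])
    m=np.zeros((400,640),np.uint8); cv2.fillConvexPoly(m,cv2.convexHull((pts*16).round().astype(np.int32)),1,cv2.LINE_8,4); return m.astype(bool)
def cost(p,ns): return sum(1-(mk(p,n)&reg[n]).sum()/(mk(p,n)|reg[n]).sum() for n in ns)
for ns in (['scene'],['side'],['scene','side']):
  if all(n in reg for n in ns):
   for a in (-.3,0):
    s=minimize(cost,[411,-212,a],args=(ns,),method='Nelder-Mead',options=dict(initial_simplex=[[411,-212,a],[425,-212,a],[411,-198,a],[411,-212,a+.2]])); print(ns,np.round(s.x,2),round(s.fun,3))
E
```

```text
corner [ 386.64998664 -111.48465453   43.        ] [ 369.93116765 -196.1413986    43.        ] [ 414.02862724 -116.55942305   43.        ]
scene 0.77 [405.0, 265.8, 52.7, 46.2]
side 0.58 [360.2, 159.2, 41.1, 32.9]
['scene'] [ 4.2053e+02 -2.0660e+02 -1.5000e-01] 0.066Traceback (most recent call last):
  File "<stdin>", line 19, in <module>
    res = _minimize_neldermead(fun, x0, args, callback, bounds=bounds,
                               **options)
    fsim[j] = func(sim[j])
              ~~~~^^^^^^^^
    fx = function(np.copy(x), *(wrapper_args + args))
  File "<stdin>", line 15, in cost
  File "<stdin>", line 15, in <genexpr>
  File "<stdin>", line 13, in mk
  File "h.py", line 11, in proj
    m,f=cam(n); q=np.array(m['world_to_cam'])@np.r_[p,1]; return f*q[0]/q[2]+m['cx'],f*q[1]/q[2]+m['cy']
        ~~~^^^
  File "h.py", line 4, in cam
    m=r.camera_model(n); f=200/np.tan(np.radians(m['fovy'])/2); return m,f
ValueError: time passes only in moves, steps and waits
```

>>> arm_command:
  rows:
    - [-0.04, -0.023, 0, 0]
    - [-0.11, -0.063, 0, 0]
    - [-0.19, -0.109, 0, 0]
    - [-0.24, -0.138, 0, 0]
    - [-0.249, -0.143, 0, 0]

```text
time_s: 15.82
eef_pos: [426.0, -202.8, 151.7]
eef_rot: [0.001, 0.606, 0.796, -0.0]
contact_force: [-0.0, 0.2, -3.9]
grip_width: 0.526
finger_force: 62.7
```

>>> arm_command:
  rows:
    - [0, 0, 0, 0]
    - [0, 0, 0, 0]

```text
time_s: 15.98
eef_pos: [426.2, -199.6, 151.5]
eef_rot: [-0.0, 0.605, 0.796, 0.0]
contact_force: [-1.5, -0.4, -3.7]
grip_width: 0.53
finger_force: 62.7
```

```bash
python3 - <<'E'
from h import *
rem(425,-201,45,105.4)
W=wcam(); im=r.read_camera('wrist')
for sx in(-1,1):
  for sy in (-1,1):
    t=-.19; x,y=sx*57.5,sy*75
    u,v=wproj(W,[425+np.cos(t)*x-np.sin(t)*y,-201+np.sin(t)*x+np.cos(t)*y,43]); cv2.circle(im,(int(u),int(v)),4,(255,0,255),1)
cv2.imwrite('pics/w8.png',im)
E
```

```text
t 15.98 tcp [ 426.2 -199.6  151.5] ang 105.5 tilt [-0.  0.] cmd [-0.003 -0.004  0.266] 0.001 F [-1.5 -0.4 -3.7] gw 0.53 ff 62.7
```

View pics/w8.png

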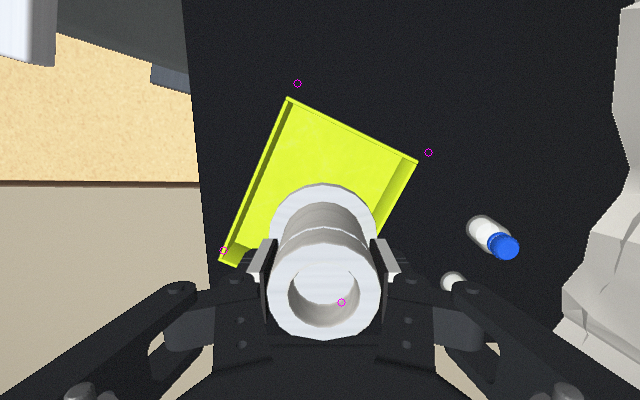

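The tray rim corners are at (287,97), (417,160) and (219,262), about 9 px left of and 11 px below the prediction. I'll correct by about 9 mm and 7 mm and lower the die.

>>> arm_command:
  rows:
    - [-0.015, -0.012, 0, 0]
    - [-0.023, -0.02, 0.03, 0]
    - [-0.023, -0.02, 0.09, 0]
    - [-0.023, -0.02, 0.15, 0]
    - [-0.023, -0.02, 0.2, 0]

```text
time_s: 16.45
eef_pos: [421.0, -210.7, 70.7]
eef_rot: [0.0, 0.605, 0.797, 0.0]
contact_force: [-0.6, 0.3, -4.4]
grip_width: 0.527
finger_force: 62.7
```

>>> arm_command:
  rows:
    - [0, 0, 0.03, 0]
    - [0, 0, 0.045, 0]
    - [0, 0, 0.055, 0]
    - [0, 0, 0.06, 0]
    - [0, 0, 0.06, 0]

```text
time_s: 16.87
eef_pos: [421.1, -211.2, 47.9]
eef_rot: [0.0, 0.605, 0.796, 0.0]
contact_force: [-0.2, 0.2, -3.9]
grip_width: 0.523
finger_force: 62.7
```

```bash
python3 - <<'E'
from h import *
rem(420,-211,45,105.4)
E
```

```text
t 16.87 tcp [ 421.1 -211.2   47.9] ang 105.6 tilt [ 0. -0.] cmd [ 0.001 -0.003  0.007] 0.002 F [-0.2  0.2 -3.9] gw 0.523 ff 62.7
```

Still hanging (-3.9 N). I'll ease down to contact.

>>> arm_command:
  rows:
    - [0, 0, 0.002, 0]
    - [0, 0, 0.004, 0]
    - [0, 0, 0.005, 0]
    - [0, 0, 0.005, 0]
    - [0, 0, 0.005, 0]

```text
time_s: 17.28
eef_pos: [421.0, -211.2, 45.9]
eef_rot: [0.0, 0.605, 0.796, 0.0]
contact_force: [0.6, -0.8, -5.2]
grip_width: 0.529
finger_force: 62.7
```

>>> arm_command:
  rows:
    - [0, 0, 0.001, 0]
    - [0, 0, 0.002, 0]
    - [0, 0, 0.002, 0]

```text
time_s: 17.53
eef_pos: [420.9, -211.2, 44.8]
eef_rot: [-0.0, 0.605, 0.796, 0.0]
contact_force: [0.2, -0.6, -4.3]
grip_width: 0.526
finger_force: 62.7
```

>>> arm_command:
  rows:
    - [0, 0, 0.001, 0]
    - [0, 0, 0.002, 0]
    - [0, 0, 0.002, 0]

```text
time_s: 17.78
eef_pos: [420.9, -211.3, 44.5]
eef_rot: [0.0, 0.605, 0.796, 0.0]
contact_force: [-2.8, -0.5, 5.3]
grip_width: 0.528
finger_force: 63.3
```

>>> arm_command:
  rows:
    - [0, 0, 0.001, 0]
    - [0, 0, 0.002, 0]
    - [0, 0, 0.002, 0]

```text
time_s: 18.03
eef_pos: [420.8, -211.4, 44.4]
eef_rot: [0.001, 0.605, 0.796, -0.0]
contact_force: [-6.7, -0.2, 17.8]
grip_width: 0.529
finger_force: 64.1
```

Contact. I'll open a little and rise straight up.

>>> arm_command:
  rows:
    - [0, 0, -0.002, 0]
    - [0, 0, -0.002, 0]
    - [0, 0, -0.002, 0]
    - [0, 0, -0.002, 0]
  grip: 0.3

```text
time_s: 18.37
eef_pos: [421.0, -211.2, 44.0]
eef_rot: [0.0, 0.605, 0.796, 0.0]
contact_force: [-0.4, 0.3, 0.5]
grip_width: 0.699
finger_force: 0.0
```

>>> arm_command:
  rows:
    - [0, 0, -0.03, 0]
    - [0, 0, -0.08, 0]
    - [0, 0, -0.16, 0]
    - [0, 0, -0.24, 0]
    - [0, 0, -0.32, 0]

```text
time_s: 18.78
eef_pos: [420.6, -211.0, 173.3]
eef_rot: [-0.0, 0.605, 0.796, 0.0]
contact_force: [0.2, -0.1, -0.4]
grip_width: 0.704
finger_force: 0.0
```

>>> arm_command:
  rows:
    - [0.05, 0, -0.05, 0]
    - [0.1, 0, -0.1, 0]
    - [0.1, 0, -0.1, 0]
    - [0.1, 0, -0.1, 0]

```text
time_s: 19.12
eef_pos: [410.4, -172.4, 212.8]
eef_rot: [0.001, 0.605, 0.797, 0.0]
contact_force: [-0.1, 0.1, -0.6]
grip_width: 0.696
finger_force: 0.0
```

```bash
python3 - <<'E'
from h import *
rem(420,-211,45,105.4)
a=r.read_camera('wrist'); b=r.read_camera('scene')[150:300,250:450]
cv2.imwrite('pics/w9.png',np.hstack([cv2.resize(a,(400,250)),cv2.resize(b,(334,250),interpolation=cv2.INTER_CUBIC)]))
E
```

```text
t 19.12 tcp [ 410.4 -172.4  212.8] ang 105.6 tilt [ 0.002 -0.001] cmd [-0.099 -0.004  0.42 ] 0.002 F [-0.1  0.1 -0.6] gw 0.696 ff 0.0
```

View pics/w9.png

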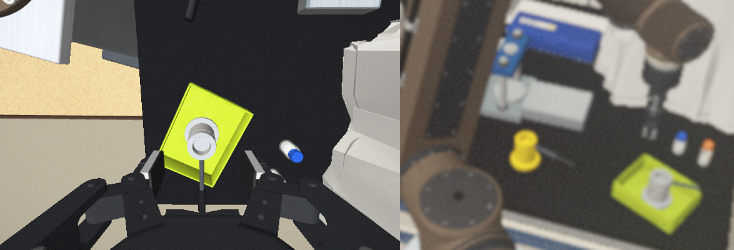

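The die stands upright in the middle of the tray, at (201,135) in the wrist view and (658,188) in the scene view. Both vials are undisturbed. Handing in.

```bash
python3 -c "
from bench import r
print(r.hand_in())"
```

```text
the job is handed in; nothing more can be done
None
```

The die stands upright in the green tray, the ram is down and the valve is closed again; the job was handed in at about 19 s, with no verdict returned.

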